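# Seat the cuvette in the electroporator, shut its safety lid and hold the pulse button

## Task

Fire the electroporator: with the fingertips, push the slide that carries the cuvette fully home into the shock chamber, then swing the clear safety lid down shut over it, and only then press the round pulse button right down. Finish while holding the button down: the program ends with the fingertips still pressing it. Pick nothing up, do not touch the cuvette, never press the button while the chamber is open, and leave the other things on the bench where they are.

Things in the scene. Friction and masses are not known exactly. Their poses are not given: they have to be found in the camera images.
- electroporator: the instrument, a low white console fixed to the bench, 140 (x) x 260 (y) mm, deck at z 60 mm; origin at the centre of its underside, x to the rear (away from the robot), y left, z up ('console frame'); turned up to 0.15 rad. Its right half (y -127 to -9 mm) is a control panel rising from z 62 mm at the front to 91 mm at the rear
- chamber (a point): where a seated cuvette's underside centre lies in the shock chamber on the console's left half: (5, 55, 64) mm in the console frame, axes as the console. White walls up to z 100 mm, x -28 to 38, y 23 to 81 mm; open at the top and at the left (+y) end, where the slide enters. Two sprung metal contacts, front and rear, are pushed 1 mm apart by the entering cuvette
- slide (a joint): travel of the cuvette slide in m: 0 fully home (positive stop), up to 0.070 pulled out to the left (console +y); starts between 0.040 and 0.066; it stays where it is left, moving it takes 2 N, about 3 N over the last 10 mm, where the cuvette enters between the contacts
- slide_face (a point): centre of the outer (left) face of the slide's grey upright push plate; axes as the console, the face looks to +y. The plate is 50 (x) x 8 (y) x 36 (z) mm, its bottom at z 60 and its top at z 96 mm above the bench; the face is at console y 91 mm with the slide home. The cuvette stands 36 mm to the right of this face
- lid (a joint): angle of the safety lid in rad: 0 shut (positive stop on the chamber), growing as it swings up and over to the right, up to 2.0; 1.57 is upright; starts between 1.3 and 1.9. A stiff hinge: it stays at any angle, and takes about 1 N at its free edge to move
- lid_hinge (a point): centre of the lid's hinge, at (5, 22, 101) mm in the console frame; the hinge line runs along the console x axis. This point turns with the lid: its y points from the hinge to the free edge, its z out of the lid's outer face
- lid_edge (a point): middle of the outer edge at the lid's free end, 70 mm along y and 20 mm along z from lid_hinge (and turned like it). The lid is a shallow hood with a clear flat top and grey rim, 66 (along the hinge) x 70 x 20 mm; the outer face of its top lies 20 mm off the hinge, so at z 121 mm above the bench when shut; open, it looks to the right
- pulse (a joint): travel of the pulse button in m: 0 released, 0.006 right down, sprung back; fully down takes 5 N
- pulse_top (a point): centre of the top of the round black pulse button, 28 mm across, at the right of the control panel; its z is the button's axis, leaning 0.22 rad from vertical towards the front. When released it stands 14 mm proud of the panel, amid a grey collar 44 mm across and 4 mm proud
- cuvette (a joint): how far in m the cuvette is drawn up out of the slide's pocket: 0 standing in it
- cuvette_foot (a point): centre of the underside of the cuvette: capped clear cuvette with metal electrodes, body 12.5 mm square, cap 15.5 mm square, 45 mm tall in all, standing in the slide's pocket (12 mm deep), its foot 64 mm above the bench
- tweezers: steel tweezers lying down, 19 x 126 x 9 mm, loose, far right; origin at the centre of its underside; bystander
- spare_cuvettes: white stand 32 x 110 x 22 mm with three spare capped cuvettes standing in it (total height 52 mm), loose, to the left of the slide; origin at the centre of its underside; bystander
- beaker: small clear beaker, 44 mm across, 60 mm tall, loose, to the left of the slide; origin at the centre of its underside; bystander
- tube_rack: teal rack of microtubes, 66 x 205 x 56 mm, loose, to the right of the instrument; origin at the centre of its underside; bystander
- timer: white bench timer, 62 x 66 x 18 mm, loose, far left; origin at the centre of its underside; bystander
- petri_stack: stack of petri dishes, 91 mm across, 45 mm tall, loose, far left; origin at the centre of its underside; bystander
- casting_tray: clear gel casting tray 88 x 120 x 26 mm, loose, far left; origin at the centre of its underside; bystander
- marker: white marker pen with a black cap lying down, 12 x 128 x 14 mm, loose, far right; origin at the centre of its underside; bystander

How it is judged:
On the way, in this order (a step that is already met when the one before it is completed fails the run):
1. the slide is pushed fully home, the cuvette between the contacts (value of joint slide below 0.003 m and distance between cuvette_foot and chamber below 0.005 m), for 0.2 s.
2. the safety lid is shut over it (value of joint lid below 0.05 rad and value of joint slide below 0.003 m), for 0.2 s.
3. the pulse button is pressed down (value of joint pulse above 0.004 m), for 0.2 s.
At the end, for the whole second after the job is handed in: slide within 3 mm of home, cuvette within 5 mm of its seat in the chamber, lid within 0.05 rad of shut, and the fingers hold the pulse button more than 4 mm down with more than 1.5 N through the last second (all of step 2 and value of joint pulse above 0.004 m and contact force between the fingers and pulse above 1.5 N and distance between cuvette_foot and chamber below 0.005 m); the arm keeps its last pose, push and grip.
It fails at once if the pulse button is pressed while the slide is out or the lid is open (value of joint pulse above 0.003 m and (value of joint slide above 0.006 m or value of joint lid above 0.1 rad)).
It fails at once if the fingers touch the cuvette (contact force between the fingers and cuvette above 0.5 N).
It fails at once if the cuvette is lifted out of the slide (value of joint cuvette above 0.008 m).
It fails at once if a thing standing on the bench is moved or lifted (distance of any of tweezers, spare_cuvettes, beaker, tube_rack, timer, petri_stack, casting_tray, marker from where it was at the start of the episode above 0.02 m).
It also fails if it takes over 48 s, if anything falls off the work surface, if the arm or the gripper's body presses on something with over 40 N, if the wrist force passes 120 N, or if a joint passes its speed limit or range.

## Robot

A 6-joint arm with a two-finger parallel gripper is mounted at the origin on a cart in front of the work surface, level with it; the furniture and walls round the work are solid. World frame = base frame: x ahead of the robot, y to its left, z up, the work surface at z = 0. Lengths are in m, angles in rad, forces in N, time in s.
With the tool pointing down it reaches from about 0.325 to 0.85 m from the base axis. Payload 4.4 kg.
Tool frame: the origin (TCP) lies midway between the tips of the shut fingers; the grasp point (between the pads) lies r.grip_depth behind it (r.grip_depth is the distance from the TCP to the grasp point, in m); z points along the fingers, y is the line along which they close (so a half turn about z gives the same grasp; the last joint's range is limited). The gripper opens to 94 mm and grips with 3 to 60 N. Pads are 16 mm wide; open, the fingers measure 119 mm over their backs; the gripper's body (75 mm by 177 mm) begins 78 mm behind the grasp point.
Start: joints at [-1.345, 0.207, 1.542, -0, 1.393, -0.15], TCP at [0.211, -0.535, 0.205] pointing down, gripper open.
Joint ranges: [-2.73, 2.73], [-0.86, 2.22], [0.23, 2.46], [-1.11, 4.25], [0.08, 2.63], [-2.82, 2.82]. Speed limits (rad/s): [2.79, 2.79, 3.14, 3.14, 3.14, 3.14].

## Interface

Orientations are given as a unit quaternion [x, y, z, w].
In Python, from station import r gives the robot as it stands.
- The arm moves only by the shell command python3 -m handwheel 'ROWS' [FORCE]. ROWS is a JSON object of lists of equal length, an entry for each row: "dr": the turn, a rotation vector about the tool's x, y, z normalised to -1 to 1, where 1 is pi rad, a list of three; "delta_pos": the shift along the tool's x, y, z normalised to -1 to 1, where 1 is 500 mm, a list of three; "jaw": the gripper's target within -1 to 1 (shut at 1, half-way at 0, fully open at -1). A call has 1 to 8 rows; each row is the pose to reach, as a shift and turn from the pose commanded when the call began, along the tool's axes at that moment, turning the shorter way round; what a row does not reach only later rows make up. A row lasts 1/8 s, in which the tool goes at most 62.5 mm and 10.7 degrees, less where a joint would pass 70% of its speed; a pose out of reach is approached as far as the arm can. A call with a number of a shift or a turn outside -1 to 1 is refused whole. A call with a gripper value outside its range is refused whole. The fingers move at their own pace and stop on an object; FORCE is the grip in N (left out, the last holds). Time passes only in rows, so rows that repeat a pose let the fingers close. It gives the time, the measured TCP pose, the force, the opening and the grip force at its end, in the units of the state.
- r.sense(): the state, without advancing time (a new reading comes with each control period).
- r.grab_frame(name): name is "scene" or "side" or "wrist"; returns the picture (400x640x3 uint8, red, green, blue); there is no depth.
- r.camera_info(name): a dict with "mtx" (3x3 intrinsics, pixels), "rvec" (rotation vector, rad) and "tvec" (3), from world to camera coordinates, as OpenCV has them. Camera axes: x right, y down, z forward; pixel columns grow to the right and rows downward; lengths in m; the calibration is good to about 2 mm. A picture is of the moment at which its call begins: read the wrist's pose just before it. camera_info takes no time and is no camera call; for the wrist camera it gives the pose at the moment of the call.
- r.hand_in(): hands the job in; it is judged then, once.
Trained networks look in the newest picture that a camera, given by its name, has taken for a name from the list of things; names that differ only in an ending like _2 or _b are one class to them, and where a whole thing is asked for, a point or a joint stands for the part that bears it (a point fixed in the world has none). Each returns a list of dicts, best first, with "score" (0 to 1); they miss things now and then, are a little off and sometimes report something else, mostly with a low value. They report only what shows in the picture. A call takes as long as a camera call.
- r.look_for(camera, name): "box" ([left, top, right, bottom] in pixels, round what is visible of it).
The state is a dict: "clock": time; "qpos": joint angles; "qvel": joint speeds; "joint_efforts": joint torques, N m; "ee_pos": TCP position; "tcp_rot": TCP orientation; "contact_force": force on the tool from outside, world axes, zero at the start; "ft_torque": the same for the moment, N m; "grip_width": opening from 0.0 (shut) to 1.0 (fully open); "grip_force": force on a finger pad.
Only numpy, scipy, OpenCV 4.12 (cv2) and the standard library are available. Lean on these libraries where they do the work, as an engineer would, in place of code of your own. Each camera call takes 0.05 s, during which the arm holds its last target. There are 200 camera calls.

## Working session

There is one attempt and no reset: what is moved stays moved. The work goes in short steps, Python scripts to look and compute and a shell command to move; the robot and the scene stay as the last step left them, time stands still between calls to the robot, and variables do not carry over. Pictures are saved under pics/ and viewed, at most 10 in all, crops included, and the job is handed in when it is done.

```bash
ls; mkdir -p pics; python3 - <<'E'
from station import r
import cv2,numpy as np
print(r.sense())
for n in ("scene","side"):
    im=r.grab_frame(n); cv2.imwrite(f"pics/{n}0.png",im[:,:,::-1])
    i=r.camera_info(n); R=cv2.Rodrigues(np.array(i["rvec"],float))[0]; print(n,i["mtx"],"C",-R.T@np.array(i["tvec"]).ravel(),"fwd",R[2])
    for k in ("electroporator","slide_face","lid_edge","pulse_top","cuvette_foot"):
        print(k,[(np.round(d["box"]).tolist(),round(d["score"],2)) for d in r.look_for(n,k)[:2]])
E
```

```text
pics
{'clock': 0.0, 'qpos': array([-1.34551120e+00,  2.07395228e-01,  1.54293377e+00, -3.73977360e-06,
        1.39347526e+00, -1.50501058e-01]), 'qvel': array([-9.66880581e-04,  7.29544966e-05, -1.49373428e-04,  3.97327646e-05,
        6.03698902e-04,  1.17862880e-03]), 'joint_efforts': array([-2.47854470e-03, -3.70883489e+01, -2.81419176e+01,  6.95210975e-02,
        3.61733465e-02, -1.61168514e-04]), 'ee_pos': array([ 0.2108359 , -0.53409946,  0.20431444]), 'tcp_rot': array([ 9.82399301e-01,  1.86789697e-01, -4.31773401e-05, -1.10495685e-03]), 'contact_force': array([0.46480553, 0.64962442, 0.0105345 ]), 'ft_torque': array([-0.0430464 ,  0.01677013, -0.01110983]), 'grip_force': 0.0, 'grip_width': 1.000371554512008}
scene [[402.35238506   0.         313.14034017]
 [  0.         402.35238506 195.96245305]
 [  0.           0.           1.        ]] C [-0.43530678 -0.95269036  0.716442  ] fwd [ 0.62339303  0.6618607  -0.41631904]
electroporator [([274.0, 174.0, 344.0, 238.0], 0.68), ([299.0, 175.0, 319.0, 198.0], 0.35)]
slide_face [([280.0, 183.0, 295.0, 194.0], 0.65)]
lid_edge [([300.0, 179.0, 317.0, 197.0], 0.51)]
pulse_top [([273.0, 177.0, 346.0, 234.0], 0.44), ([279.0, 184.0, 294.0, 195.0], 0.25)]
cuvette_foot [([275.0, 176.0, 347.0, 237.0], 0.2), ([302.0, 175.0, 319.0, 197.0], 0.16)]
side [[397.47030683   0.         310.82882133]
 [  0.         397.47030683 193.01350023]
 [  0.           0.           1.        ]] C [0.40464659 1.22079853 0.85586697] fwd [ 0.07538955 -0.84774341 -0.52502145]
electroporator [([292.0, 182.0, 342.0, 247.0], 0.82), ([306.0, 218.0, 319.0, 236.0], 0.54)]
slide_face [([305.0, 218.0, 319.0, 236.0], 0.62)]
lid_edge [([308.0, 180.0, 330.0, 206.0], 0.9)]
pulse_top []
cuvette_foot [([314.0, 216.0, 316.0, 226.0], 0.48)]
```

```bash
python3 - <<'E'
import cv2,numpy as np
a=cv2.imread("pics/scene0.png")[140:280,220:420]; b=cv2.imread("pics/side0.png")[140:280,220:420]
cv2.imwrite("pics/m1.png",np.vstack([cv2.resize(x,(430,300),interpolation=cv2.INTER_CUBIC) for x in (a,b)]))
from station import r
i=r.camera_info("wrist"); R=cv2.Rodrigues(np.array(i["rvec"],float))[0]; C=-R.T@np.array(i["tvec"]).ravel()
print(i["mtx"],C,R)
s=r.sense()
from scipy.spatial.transform import Rotation as Q
T=Q.from_quat(s["tcp_rot"]).as_matrix(); print("cam in tool",T.T@(C-s["ee_pos"]),"\n",T.T@R.T,"\n",T, r.grip_depth)
# rough electroporator positions
for n,px,z in (("scene",(309,206),.06),("side",(317,215),.06),("side",(312,227),.078),("scene",(287,188),.078)):
    i=r.camera_info(n);R=cv2.Rodrigues(np.array(i["rvec"],float))[0];C=-R.T@np.array(i["tvec"]).ravel()
    d=R.T@np.linalg.inv(i["mtx"])@[*px,1]; print(n,px,C+d*(z-C[2])/d[2])
E
```

```text
[[335.57653505   0.         317.74731329]
 [  0.         335.57653505 199.96111607]
 [  0.           0.           1.        ]] [ 0.27299659 -0.51021111  0.38438715] [[ 3.66558700e-01 -9.30394926e-01 -2.15242158e-05]
 [-9.04943968e-01 -3.56536858e-01  2.32288363e-01]
 [-2.16127589e-01 -8.51278422e-02 -9.72646964e-01]]
cam in tool [ 0.06670549 -0.00020302 -0.17892449] 
 [[-4.92638579e-04 -9.72656914e-01 -2.32246172e-01]
 [ 9.99999879e-01 -4.76621839e-04 -1.25078456e-04]
 [ 1.09648276e-05 -2.32246205e-01  9.72657031e-01]] 
 [[ 9.30214232e-01  3.67017004e-01 -4.41972631e-05]
 [ 3.67017004e-01 -9.30214233e-01 -6.06355757e-06]
 [-4.33383519e-05 -1.05807396e-05 -9.99999999e-01]] 0.0188
scene (309, 206) [0.47512502 0.03486356 0.06      ]
side (317, 215) [0.48407668 0.07959014 0.06      ]
side (312, 227) [0.4932227 0.1754595 0.078    ]
scene (287, 188) [0.49195889 0.18425641 0.078     ]
```

View pics/m1.png

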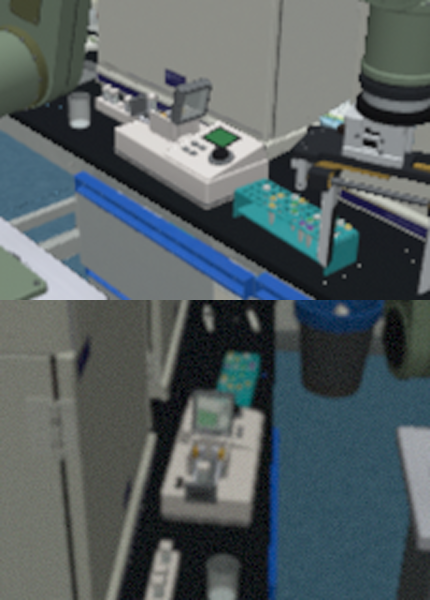

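```bash
python3 -m handwheel '{"dr":[[0,0,0],[0,0,0],[0,0,0.119],[0,0,0.119],[0,0,0.119],[0,0,0.119],[0,0,0.119],[0,0,0.119]],"delta_pos":[[0,0,-0.12],[0,0,-0.25],[0.88,-0.93,-0.31],[0.88,-0.93,-0.31],[0.88,-0.93,-0.31],[0.88,-0.93,-0.31],[0.88,-0.93,-0.31],[0.88,-0.93,-0.31]],"jaw":[1,1,1,1,1,1,1,1]}' 10
```

```text
clock: 1.6
ee_pos: [0.351, -0.1855, 0.3474]
tcp_rot: [1.0, 0.001, 0.001, 0.0]
contact_force: [1.7, -0.5, -0.0]
grip_width: 0.186
grip_force: 0.0
```

```bash
python3 -m handwheel '{"dr":[[0,0,0],[0,0,0],[0,0,0],[0,0,0],[0,0,0],[0,0,0],[0,0,0]],"delta_pos":[[0.22,-0.49,-0.02],[0.22,-0.49,-0.02],[0.22,-0.49,-0.02],[0.22,-0.49,-0.02],[0.22,-0.49,-0.02],[0.22,-0.49,-0.02],[0.22,-0.49,-0.02]],"jaw":[1,1,1,1,1,1,1]}'
python3 - <<'E'
from station import r
import cv2,numpy as np
print(r.sense()["ee_pos"],r.sense()["tcp_rot"],r.sense()["qpos"])
i=r.camera_info("wrist"); im=r.grab_frame("wrist"); cv2.imwrite("pics/w1.png",im[:,:,::-1]); np.savez("w1.npz",**i)
for k in ("electroporator","slide_face","lid_edge","pulse_top","cuvette_foot","beaker","spare_cuvettes","tube_rack"):
    print(k,[(np.round(d["box"]).tolist(),round(d["score"],2)) for d in r.look_for("wrist",k)[:2]])
E
```

```text
clock: 2.48
ee_pos: [0.4598, 0.0571, 0.3569]
tcp_rot: [1.0, 0.001, -0.0, 0.0]
contact_force: [-0.1, 0.1, -0.0]
grip_width: 0.005
grip_force: 0.0
[0.45984946 0.05714633 0.35691312] [ 9.99999755e-01  6.40094163e-04 -1.37484855e-04  2.45880579e-04] [-6.30921078e-02 -1.13857921e-01  1.56936810e+00 -5.11686288e-04
  1.68632556e+00  1.50636511e+00]
electroporator [([215.0, 101.0, 428.0, 209.0], 0.75)]
slide_face [([218.0, 133.0, 270.0, 174.0], 0.71)]
lid_edge [([309.0, 126.0, 344.0, 189.0], 0.65)]
pulse_top [([390.0, 163.0, 412.0, 185.0], 0.82), ([237.0, 145.0, 252.0, 158.0], 0.26)]
cuvette_foot [([233.0, 144.0, 252.0, 160.0], 0.55), ([117.0, 156.0, 161.0, 192.0], 0.19)]
beaker [([113.0, 156.0, 162.0, 191.0], 0.95)]
spare_cuvettes [([103.0, 102.0, 187.0, 130.0], 0.74), ([115.0, 159.0, 162.0, 192.0], 0.25)]
tube_rack [([232.0, 143.0, 252.0, 159.0], 0.22)]
```

View pics/w1.png

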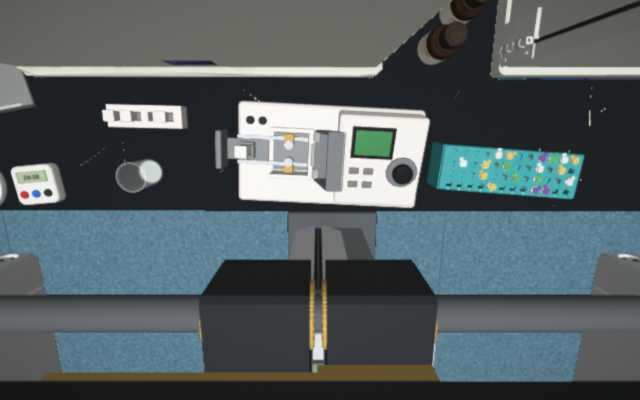

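```bash
python3 - <<'E'
import cv2
a=cv2.imread("pics/w1.png")[90:220,205:440]
cv2.imwrite("pics/w1c.png",cv2.resize(a,None,fx=3.4,fy=3.4,interpolation=cv2.INTER_CUBIC))
E
```

```text
(no output)
```

View pics/w1c.png

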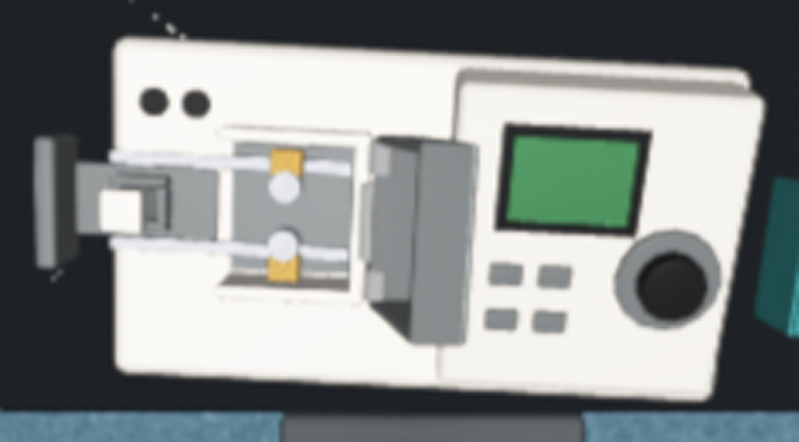

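```bash
cat > fit.py <<'E'
import cv2,numpy as np
from scipy.optimize import least_squares
def load(f):
    i=np.load(f);return i["mtx"],i["rvec"].astype(float),i["tvec"].astype(float)
def proj(P,c): return cv2.projectPoints(np.array(P,float),c[1],c[2],c[0],None)[0][:,0]
def world(P,p):
    c,s=np.cos(p[2]),np.sin(p[2]);P=np.atleast_2d(np.array(P,float))
    return P@np.array([[c,s,0],[-s,c,0],[0,0,1]])+[p[0],p[1],0]
def lid(x,u,v,a): return [x,.022+u*np.cos(a)-v*np.sin(a),.101+u*np.sin(a)+v*np.cos(a)]
def model(p):
    s,a=p[3:5]
    return np.vstack([[-.07,.13,.06],[.07,.13,.06],[-.07,-.13,.06],[.07,-.13,.06],[.038,.081,.1],[.038,.023,.1],
     [.030,.091+s,.096],[-.020,.091+s,.096],lid(.038,.07,.02,a),lid(-.028,.07,.02,a),lid(.038,.07,0,a),lid(-.028,.07,0,a)])
E
python3 - <<'E'
from fit import *
px=np.array([(114,372),(113,37),(714,401),(750,70),(220,127),(370,133),(35,137),(37,268),(477,143),(466,345),(415,138),(411,343)])/3.4+[205,90]
c=load("w1.npz")
f=lambda p:((proj(world(model(p),p),c)-px).ravel())
o=least_squares(f,[.5,.06,-.05,.05,1.6],loss="soft_l1")
p=o.x;print(p.round(4));print(f(p).reshape(-1,2).round(1));np.save("p.npy",p)
uv=np.array([672,286])/3.4+[205,90]
g=lambda q:(proj(world([[q[0],q[1],.062+.2236*(q[0]+.068)+.0137]],p),c)[0]-uv)
q=least_squares(g,[0,-.1]).x;zb=.062+.2236*(q[0]+.068)+.0137
print("button console",q,zb,"world",world([[q[0],q[1],zb]],p))
print("face",world([[.005,.091+p[3],.078],[.005,.091,.078]],p),"lid_edge",world([lid(.005,.07,.02,p[4])],p))
E
```

```text
[ 0.4763  0.0401 -0.0464  0.0593  1.7702]
[[-0.5  0.8]
 [-1.  -0.6]
 [ 0.6  0.3]
 [ 1.7 -1. ]
 [-0.9 -0.7]
 [ 0.6 -0.3]
 [-0.2  0. ]
 [ 0.2  0.2]
 [ 0.4 -0.1]
 [-0.2  0.1]
 [ 0.7  0.6]
 [-1.3  0.6]]
button console [-0.01649166 -0.09853317] 0.08721726458682906 world [[ 0.45523003 -0.05752711  0.08721726]]
face [[0.48824431 0.19000511 0.078     ]
 [0.48549407 0.13080452 0.078     ]] lid_edge [[0.48073876 0.02844372 0.16565044]]
```

```bash
python3 -m handwheel '{"dr":[[0,0,-0.42],[0,0,-0.42],[0,0,-0.42],[0,0,-0.42],[0,0,-0.42],[0,0,-0.42],[0,0,-0.42],[0,0,-0.42]],"delta_pos":[[0.06,-0.321,0],[0.06,-0.321,0],[0.06,-0.321,0],[0.06,-0.321,0.1],[0.06,-0.321,0.2],[0.06,-0.321,0.3],[0.06,-0.321,0.3],[0.06,-0.321,0.3]],"jaw":[1,1,1,1,1,1,1,1]}'
python3 -m handwheel '{"dr":[[0,0,-0.065],[0,0,-0.065],[0,0,-0.065]],"delta_pos":[[0,0,0],[0,0,0],[0,0,0]],"jaw":[1,1,1]}'
python3 - <<'E'
from station import r
from fit import *
from scipy.spatial.transform import Rotation as Q
s=r.sense();p=np.load("p.npy")
T=Q.from_quat(s["tcp_rot"]).as_matrix();print(T.round(4))
t=world([[.005,.091+p[3]+.028,.078]],p)[0];print(t,"tool shift/500:",(T.T@(t-s["ee_pos"])/.5).round(4),s["ee_pos"])
im=r.grab_frame("wrist");cv2.imwrite("pics/w2.png",im[:,:,::-1]);np.savez("w2.npz",**r.camera_info("wrist"))
E
```

```text
clock: 3.92
ee_pos: [0.4896, 0.2183, 0.2063]
tcp_rot: [0.79, 0.613, -0.001, -0.0]
contact_force: [0.0, 0.2, 0.6]
grip_width: 0.008
grip_force: 0.0
clock: 4.3
ee_pos: [0.4904, 0.2185, 0.2078]
tcp_rot: [0.724, 0.69, 0.001, 0.0]
contact_force: [-0.1, 0.1, 0.1]
grip_width: 0.01
grip_force: 0.0
[[ 4.880e-02  9.988e-01  1.500e-03]
 [ 9.988e-01 -4.880e-02  4.000e-04]
 [ 4.000e-04  1.500e-03 -1.000e+00]]
[0.48954369 0.21797495 0.078     ] tool shift/500: [-0.0012 -0.002   0.2595] [0.49037315 0.21849688 0.20776927]
```

View pics/w2.png

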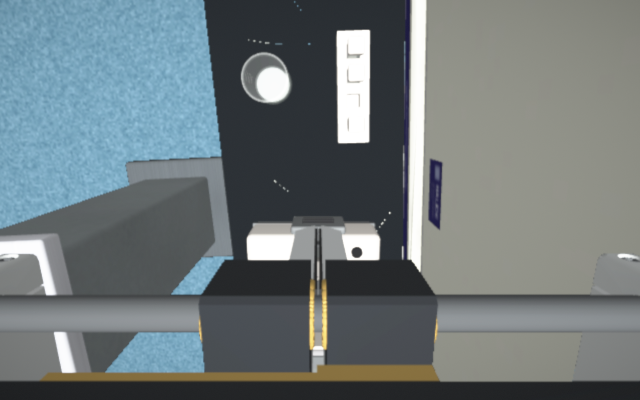

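```bash
python3 -m handwheel '{"dr":[[0,0,0],[0,0,0],[0,0,0],[0,0,0]],"delta_pos":[[0,-0.002,0.1],[0,-0.002,0.2],[0,-0.002,0.268],[0,-0.002,0.268]],"jaw":[1,1,1,1]}'
python3 -m handwheel '{"dr":[[0,0,0],[0,0,0],[0,0,0],[0,0,0],[0,0,0],[0,0,0],[0,0,0],[0,0,0]],"delta_pos":[[-0.02,0,0],[-0.04,0,0],[-0.06,0,0],[-0.08,0,0],[-0.1,0,0],[-0.115,0,0],[-0.13,0,0],[-0.13,0,0]],"jaw":[1,1,1,1,1,1,1,1]}'
python3 - <<'E'
from station import r
from fit import *
s=r.sense();p=np.load("p.npy");t=world([[.005,.091+.008,.072]],p)[0];print(s["ee_pos"],t,s["contact_force"])
E
```

```text
clock: 4.85
ee_pos: [0.486, 0.2177, 0.0701]
tcp_rot: [0.723, 0.69, -0.003, -0.002]
contact_force: [0.1, -0.2, 0.8]
grip_width: 0.007
grip_force: 0.0
clock: 5.85
ee_pos: [0.4851, 0.1524, 0.0725]
tcp_rot: [0.723, 0.691, -0.001, -0.0]
contact_force: [-0.5, -0.7, 0.1]
grip_width: 0.001
grip_force: 0.0
[0.48513064 0.15244066 0.07246431] [0.48586532 0.1387959  0.072     ] [-0.49203291 -0.73600813  0.06348369]
```

```bash
python3 -m handwheel '{"dr":[[0,0,0],[0,0,0],[0,0,0],[0,0,0]],"delta_pos":[[-0.01,0,0],[-0.02,0,0],[-0.02,0,0],[-0.02,0,0]],"jaw":[1,1,1,1]}'
python3 - <<'E'
from station import r
from fit import *
s=r.sense();print(s["contact_force"])
im=r.grab_frame("wrist");cv2.imwrite("pics/w3.png",im[100:400,200:440,::-1]);np.savez("w3.npz",**r.camera_info("wrist"))
b=r.grab_frame("side")[180:260,270:360,::-1]
a=im[180:300,230:410,::-1]
cv2.imwrite("pics/w3c.png",np.vstack([cv2.resize(x,(450,z),interpolation=cv2.INTER_CUBIC) for x,z in ((a,300),(b,300))]))
E
```

```text
clock: 6.35
ee_pos: [0.4847, 0.1433, 0.0725]
tcp_rot: [0.723, 0.691, -0.001, -0.0]
contact_force: [-1.0, 1.6, -1.4]
grip_width: 0.003
grip_force: 0.8
[-1.03303167  1.64852541 -1.36421684]
```

View pics/w3c.png

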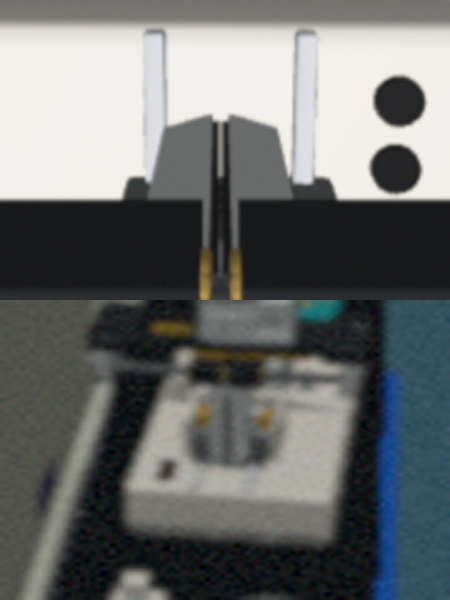

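```bash
for k in 1 2; do python3 -m handwheel '{"dr":[[0,0,0],[0,0,0],[0,0,0]],"delta_pos":[[-0.008,0,0],[-0.008,0,0],[-0.008,0,0]],"jaw":[1,1,1]}' | egrep 'pos|contact'; done
```

```text
ee_pos: [0.485, 0.1411, 0.0728]
contact_force: [-0.6, 6.9, -1.5]
ee_pos: [0.4851, 0.1409, 0.073]
contact_force: [-0.1, 18.0, -3.8]
```

```bash
python3 -m handwheel '{"dr":[[0,0,0],[0,0,0],[0,0,0],[0,0,0],[0,0,0],[0,0,0]],"delta_pos":[[0.04,0,0],[0.05,0,0],[0.05,0,-0.12],[0.05,0,-0.24],[0.05,0,-0.34],[0.05,0,-0.34]],"jaw":[1,1,1,1,1,1]}'
python3 -m handwheel '{"dr":[[0,0,0],[0,0,0],[0,0,0],[0,0,0],[0,0,0],[0,0,0]],"delta_pos":[[-0.12,0,0],[-0.24,0,0],[-0.33,0,0],[-0.33,0,0],[-0.33,0,0],[-0.33,0,0]],"jaw":[1,1,1,1,1,1]}'
cat >> fit.py <<'E'
def togo(P):
    from station import r
    from scipy.spatial.transform import Rotation as Q
    s=r.sense();p=np.load("p.npy");T=Q.from_quat(s["tcp_rot"]).as_matrix()
    print("ee",s["ee_pos"].round(4),"F",s["contact_force"].round(1));print("tool\n",T.round(3))
    print((((world(P,p)-s["ee_pos"])@T)/.5).round(4))
E
python3 - <<'E'
from fit import *
togo([[.005,-.045,.145]])
from station import r
im=r.grab_frame("wrist");cv2.imwrite("pics/w4.png",im[:,:,::-1]);b=r.grab_frame("scene")[150:250,250:370,::-1]
cv2.imwrite("pics/w4c.png",np.vstack([cv2.resize(im[:300,150:490,::-1],(400,300)),cv2.resize(b,(400,300),interpolation=cv2.INTER_CUBIC)]))
E
```

```text
clock: 7.95
ee_pos: [0.49, 0.16, 0.2489]
tcp_rot: [0.723, 0.691, 0.004, 0.004]
contact_force: [0.7, -0.2, -0.4]
grip_width: 0.003
grip_force: 0.0
clock: 8.7
ee_pos: [0.4785, -0.0034, 0.2424]
tcp_rot: [0.722, 0.692, -0.0, -0.0]
contact_force: [0.5, 0.1, 0.2]
grip_width: 0.007
grip_force: 0.0
ee [ 0.4785 -0.0034  0.2424] F [0.5 0.1 0.2]
tool
 [[ 0.044  0.999 -0.001]
 [ 0.999 -0.044  0.   ]
 [ 0.    -0.001 -1.   ]]
[[-0.0034  0.0016  0.1949]]
```

View pics/w4c.png

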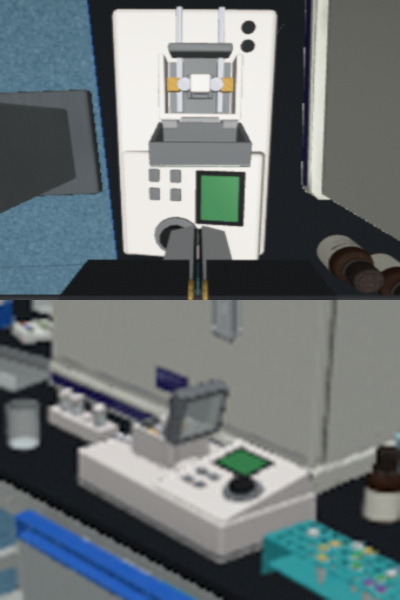

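```bash
python3 -m handwheel '{"dr":[[0,0,0],[0,0,0],[0,0,0],[0,0,0]],"delta_pos":[[-0.003,0.002,0.1],[-0.003,0.002,0.195],[-0.003,0.002,0.195],[-0.003,0.002,0.195]],"jaw":[1,1,1,1]}'
python3 -m handwheel '{"dr":[[0,0,0],[0,0,0],[0,0,0],[0,0,0],[0,0,0],[0,0,0],[0,0,0],[0,0,0]],"delta_pos":[[0.03,0,0],[0.057,0,-0.012],[0.072,0,-0.019],[0.086,0,-0.025],[0.104,0,-0.028],[0.12,0,-0.029],[0.138,0,-0.027],[0.138,0,-0.027]],"jaw":[1,1,1,1,1,1,1,1]}'
python3 - <<'E'
from fit import *
togo([[.005,.0481,.1485],[.005,.069,.121]])
from station import r
b=r.grab_frame("scene")[150:250,250:370,::-1]
cv2.imwrite("pics/s5.png",cv2.resize(b,(480,400),interpolation=cv2.INTER_CUBIC))
E
```

```text
clock: 9.3
ee_pos: [0.4809, -0.0056, 0.147]
tcp_rot: [0.723, 0.691, 0.001, 0.001]
contact_force: [-0.5, 0.5, 0.6]
grip_width: 0.004
grip_force: 0.0
clock: 10.3
ee_pos: [0.4824, 0.064, 0.1586]
tcp_rot: [0.723, 0.691, -0.0, -0.001]
contact_force: [-0.1, -0.4, -0.3]
grip_width: 0.006
grip_force: 0.0
ee [0.4824 0.064  0.1586] F [-0.1 -0.4 -0.3]
tool
 [[ 0.044  0.999 -0.001]
 [ 0.999 -0.044  0.001]
 [ 0.001 -0.001 -1.   ]]
[[0.048  0.0001 0.0202]
 [0.0898 0.0002 0.0752]]
```

View pics/s5.png

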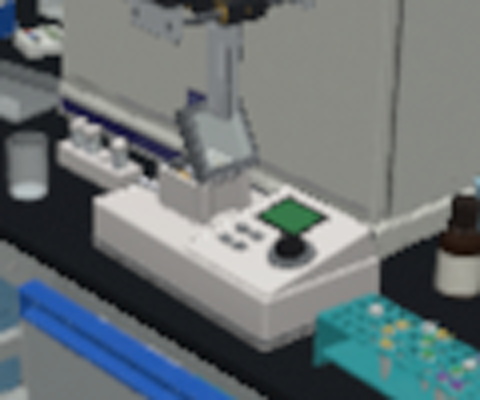

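```bash
python3 -m handwheel '{"dr":[[0,0,0],[0,0,0],[0,0,0],[0,0,0],[0,0,0],[0,0,0],[0,0,0],[0,0,0]],"delta_pos":[[0.032,0,0.01],[0.048,0,0.02],[0.062,0,0.031],[0.073,0,0.044],[0.082,0,0.059],[0.09,0,0.075],[0.09,0,0.083],[0.09,0,0.083]],"jaw":[1,1,1,1,1,1,1,1]}'
python3 -m handwheel '{"dr":[[0,0,0],[0,0,0]],"delta_pos":[[0,0,0.006],[0,0,0.006]],"jaw":[1,1]}'
```

```text
clock: 11.35
ee_pos: [0.485, 0.1085, 0.1208]
tcp_rot: [0.723, 0.691, 0.0, -0.0]
contact_force: [-9.1, 0.3, 21.6]
grip_width: 0.008
grip_force: 10.9
clock: 11.6
ee_pos: [0.4852, 0.1086, 0.1205]
tcp_rot: [0.723, 0.691, 0.0, -0.0]
contact_force: [-14.4, -0.3, 37.0]
grip_width: 0.008
grip_force: 18.2
```

```bash
python3 -m handwheel '{"dr":[[0,0,0],[0,0,0],[0,0,0],[0,0,0],[0,0,0],[0,0,0],[0,0,0],[0,0,0]],"delta_pos":[[0,0,-0.1],[0,0,-0.2],[-0.02,0,-0.28],[-0.02,0,-0.28],[-0.02,0,-0.28],[-0.02,0,-0.28],[-0.02,0,-0.28],[-0.02,0,-0.28]],"jaw":[1,1,1,1,1,1,1,1]}'
python3 - <<'E'
from fit import *
from station import r
np.savez("w6.npz",**r.camera_info("wrist"));im=r.grab_frame("wrist");cv2.imwrite("pics/w6.png",im[:,:,::-1])
print([(np.round(d["box"],1).tolist(),round(d["score"],2)) for d in r.look_for("wrist","pulse_top")[:2]])
p=np.load("p.npy");c=load("w6.npz")
print(proj(world([[-.0165,-.0985,.0872],[-.028,.022,.121],[.038,.022,.121],[.038,.092,.121],[-.028,.092,.121],[.07,.13,.06],[-.07,.13,.06]],p),c).round(1))
cv2.imwrite("pics/w6c.png",cv2.resize(im[:300,140:500,::-1],(720,600),interpolation=cv2.INTER_CUBIC))
E
```

```text
clock: 12.6
ee_pos: [0.484, 0.0981, 0.2536]
tcp_rot: [0.723, 0.691, -0.001, -0.001]
contact_force: [-0.5, 0.4, 0.4]
grip_width: 0.001
grip_force: 0.0
[([293.9, 147.3, 340.0, 153.0], 0.17)]
[[299.6 319. ]
 [284.4 228.8]
 [352.2 228.9]
 [354.1 156.9]
 [282.8 156.8]
 [378.9 115.5]
 [248.9 115.3]]
```

View pics/w6c.png

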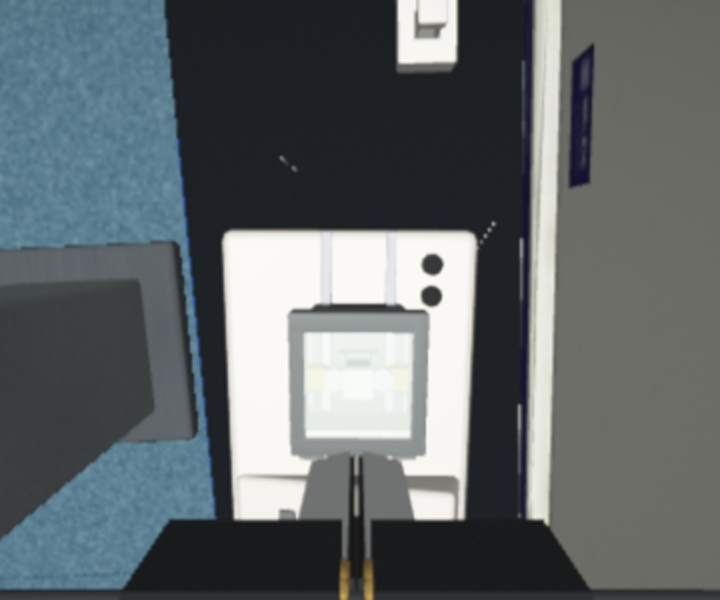

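```bash
python3 -m handwheel '{"dr":[[-0.03,0,0],[-0.07,0,0],[-0.07,0,0],[-0.07,0,0],[-0.07,0,0],[-0.07,0,0],[-0.07,0,0]],"delta_pos":[[-0.1,-0.02,0],[-0.2,-0.04,0],[-0.311,-0.066,0],[-0.311,-0.066,0.1],[-0.311,-0.066,0.1],[-0.311,-0.066,0.1],[-0.311,-0.066,0.1]],"jaw":[1,1,1,1,1,1,1]}'
python3 - <<'E'
from fit import *
b=np.array([-.0165,-.0972,.0872]);a=np.array([-.2182,0,.9759])
togo([b+.03*a,b,b-.006*a])
from station import r
im=r.grab_frame("scene")[150:250,250:370,::-1]
im2=r.grab_frame("side")[165:245,270:360,::-1]
cv2.imwrite("pics/s7.png",np.vstack([cv2.resize(x,(400,300),interpolation=cv2.INTER_CUBIC) for x in (im,im2)]))
E
```

```text
clock: 13.58
ee_pos: [0.4461, -0.0555, 0.2067]
tcp_rot: [0.718, 0.687, 0.077, 0.081]
contact_force: [-0.7, -0.8, 1.4]
grip_width: 0.008
grip_force: 0.0
ee [ 0.4461 -0.0555  0.2067] F [-0.7 -0.8  1.4]
tool
 [[ 0.043  0.974  0.221]
 [ 0.999 -0.042 -0.011]
 [-0.001  0.222 -0.975]]
[[-0.0003 -0.0348  0.1772]
 [-0.0003 -0.035   0.2372]
 [-0.0003 -0.0351  0.2492]]
```

View pics/s7.png

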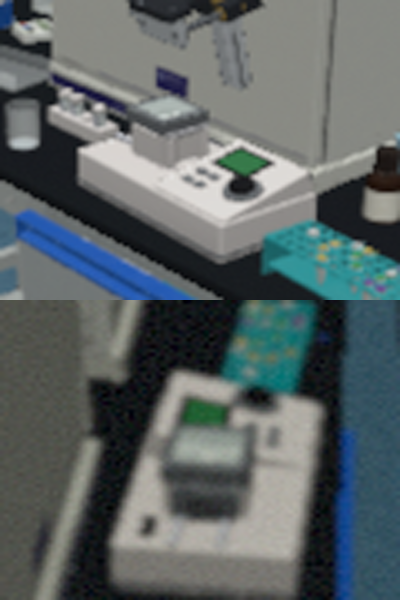

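```bash
python3 -m handwheel '{"dr":[[0,0,0],[0,0,0],[0,0,0],[0,0,0],[0,0,0]],"delta_pos":[[0,-0.035,0.1],[0,-0.035,0.19],[0,-0.035,0.21],[0,-0.035,0.21],[0,-0.035,0.21]],"jaw":[1,1,1,1,1]}'
python3 - <<'E'
from fit import *
b=np.array([-.0165,-.0972,.0872]);a=np.array([-.2182,0,.9759])
togo([b,b-.006*a])
from station import r
i=r.camera_info("scene");c=(i["mtx"],np.array(i["rvec"],float),np.array(i["tvec"],float))
print(proj(world([b],np.load("p.npy")),c))
E
```

```text
clock: 14.3
ee_pos: [0.4521, -0.0566, 0.1004]
tcp_rot: [0.718, 0.687, 0.077, 0.081]
contact_force: [0.1, 1.4, 0.0]
grip_width: 0.007
grip_force: 0.0
ee [ 0.4521 -0.0566  0.1004] F [0.1 1.4 0. ]
tool
 [[ 0.045  0.974  0.222]
 [ 0.999 -0.043 -0.011]
 [-0.001  0.222 -0.975]]
[[0.0012 0.0004 0.0272]
 [0.0012 0.0003 0.0392]]
[[322.371483   209.40184551]]
```

Consistent with the scene camera (322, 210). Press.

```bash
python3 -m handwheel '{"dr":[[0,0,0],[0,0,0],[0,0,0],[0,0,0],[0,0,0]],"delta_pos":[[0.001,0,0.015],[0.001,0,0.028],[0.001,0,0.036],[0.001,0,0.041],[0.001,0,0.041]],"jaw":[1,1,1,1,1]}'
python3 -m handwheel '{"dr":[[0,0,0],[0,0,0],[0,0,0]],"delta_pos":[[0,0,0.006],[0,0,0.006],[0,0,0.006]],"jaw":[1,1,1]}'
```

```text
clock: 14.92
ee_pos: [0.4554, -0.0561, 0.0815]
tcp_rot: [0.718, 0.687, 0.076, 0.079]
contact_force: [-17.0, 2.2, 32.3]
grip_width: 0.002
grip_force: 17.5
clock: 15.3
ee_pos: [0.4557, -0.0561, 0.081]
tcp_rot: [0.718, 0.688, 0.075, 0.079]
contact_force: [-30.2, 6.0, 56.1]
grip_width: 0.005
grip_force: 31.2
```

```bash
python3 -m handwheel '{"dr":[[0,0,0],[0,0,0],[0,0,0]],"delta_pos":[[0,0,-0.008],[0,0,-0.008],[0,0,-0.008]],"jaw":[1,1,1]}'
python3 - <<'E'
from station import r
import cv2,numpy as np
im=r.grab_frame("scene")[150:250,250:370,::-1]; im2=r.grab_frame("side")[165:245,270:360,::-1]
cv2.imwrite("pics/s8.png",np.vstack([cv2.resize(x,(400,300),interpolation=cv2.INTER_CUBIC) for x in (im,im2)]))
E
```

```text
clock: 15.68
ee_pos: [0.4553, -0.0561, 0.0817]
tcp_rot: [0.718, 0.687, 0.076, 0.08]
contact_force: [-10.5, 1.5, 23.0]
grip_width: 0.003
grip_force: 12.5
```

View pics/s8.png

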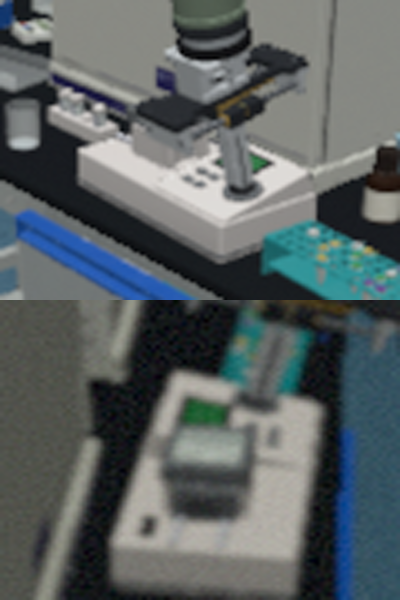

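The fingertips are on the button, centred in its collar and pressed to the stop at about 25 N, with the lid shut and the slide home.

```bash
python3 -c "
from station import r
print(r.hand_in())"
```

```text
the job is handed in; nothing more can be done
None
```

The slide is home, the lid is shut and the fingertips are holding the pulse button down at about 25 N; I handed the job in at about 16 s on the robot's clock, and no verdict was returned.

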